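Put the topping pot into the third bay

TASK

The topping pot left out on the counter belongs in the third bay of the topping rack. Starting at the rack's left end as seen from the robot, run a fingertip lightly along the rail on top of the rack's back, counting the bays, full and empty alike, until you are on the third; then push the pot along the counter into that bay until it is fully home against the rack's back. Push the pot only, without lifting or tipping it, leave everything else where it stands, and finish clear of it all.

Things in the scene. Friction and masses are not known exactly. Their poses are not given: they have to be found in the camera images.
- pot: The pot to be put away: a closed round steel topping pot with a flat white lid, 60 mm across, 40 mm tall, about 0.2 kg, standing upright on the counter in front of the rack (on the robot's side), a few centimetres clear of it and anywhere along its length. Origin at the centre of its underside, z up. It slides freely when pushed (friction coefficient under 1).
- rack: White plastic rack fixed to the counter: six equal bays in a row, open in front (robot's side) and on top, no floor. Origin on the counter, mid-rack: x points into the bays, y along the rack to its left end as the robot sees it. Bay centres from the left: y = +190, +114, +38, -38, -114, -190 mm. Bays 1, 4 and 6 are taken. Inner face of the back wall at x = +36 mm: a pot fully home has its centre at x = +6 mm.
- bay_3_mouth (a point): Middle of the third bay's mouth, on the counter (rack frame x = -40, y = +38 mm). Bays are 76 mm apart, 72 mm clear between 4 mm fins and 70 mm between the fins' 6 mm round front noses. The noses stand 40 mm before the rack's middle, the 4 mm back wall ends 40 mm behind it; fins are 28 mm tall in front, 44 mm at the back, the back wall 48 mm.
- rail_1: First 76 mm span of the rail on top of the rack's back, behind the first (leftmost) bay. The rail is one straight, level, rigid 10 mm round steel bar along the whole rack (at rack x = +38 mm), its top 56 mm above the counter. Origin on the bar's centre line, 51 mm up, mid-span; axes as the rack's.
- rail_2: The next 76 mm span of the same rail, behind the second bay; origin and axes likewise.
- rail_3: The next 76 mm span of the same rail, behind the third bay; origin and axes likewise.
- pot_racked: A like pot (60 mm across, 40 mm tall) already standing in the first, fourth or sixth bay: leave it. Origin under its centre.
- ramekin: White open ramekin, 60 mm across, 36 mm tall, standing in the first, fourth or sixth bay: leave it. Origin under its centre.
- pastry_ring: Open steel pastry ring, 60 mm across, 40 mm tall, standing in the first, fourth or sixth bay: leave it. Origin under its centre.
- dredger: Tall steel sugar dredger with a white cap, 70 mm across, 136 mm tall, standing on the counter to the right: leave it. Origin under its centre.
- bowl: Blue bowl, 130 mm across, 65 mm tall, on the counter to the left: leave it. Origin under its centre.
- spatula: Spatula with a black handle, 240 mm long, lying on the counter to the left, near the robot: leave it. Origin underneath it, x along it.
Mind the look-alikes: they are no part of the job. Leave any blue look-alike of the pot alone.

How it is judged:
On the way, in this order (a step that is already met when the one before it is completed fails the run):
1. a fingertip is on the rail at the first bay (contact force between the fingers and rail_1 above 0.3 N and contact force between the fingers and rail_2 below 0.1 N and contact force between the fingers and rail_3 below 0.1 N), for 0.06 s.
2. the fingertip has run along to the second bay (contact force between the fingers and rail_2 above 0.3 N and contact force between the fingers and rail_1 below 0.1 N and contact force between the fingers and rail_3 below 0.1 N), for 0.06 s.
3. the fingertip has run along to the third bay, the pot still out in front of the rack (x of pot in the frame of rack below -0.055 m and contact force between the fingers and rail_3 above 0.3 N and contact force between the fingers and rail_2 below 0.1 N and contact force between the fingers and rail_1 below 0.1 N), for 0.06 s.
4. the pot is pushed into the mouth of the third bay (x of pot in the frame of rack between -0.045 and 0.012 m and y of pot in the frame of rack between 0.026 and 0.05 m and contact force between the fingers and pot above 0.1 N), for 0.06 s.
At the end, for the whole second after the job is handed in: The pot stands upright and at rest in the third bay from the left, within 6 mm of touching the back wall, nobody touching it; the things in the other bays are within 10 mm and the other things on the counter within 25 mm of where they were (x of pot in the frame of rack between 0 and 0.01 m and y of pot in the frame of rack between 0.03 and 0.046 m and z of pot in the frame of rack between -0.003 and 0.003 m and angle between pot's own z axis and vertical below 0.06 rad and linear speed of pot below 0.01 m/s and distance of each of pot_racked, ramekin, pastry_ring from where it was at the start of the episode below 0.01 m and distance of each of dredger, bowl, spatula from where it was at the start of the episode below 0.025 m).
It fails at once if the pot is lifted off the counter or tipped (height (world z) of pot above 0.006 m or angle between pot's own z axis and vertical above 0.25 rad).
It fails at once if the pot is pushed into another bay (x of pot in the frame of rack between -0.035 and 0.04 m and (y of pot in the frame of rack above 0.06 m or y of pot in the frame of rack below 0.016 m) and y of pot in the frame of rack between -0.228 and 0.228 m).
It fails at once if something standing in another bay is moved by more than 15 mm (distance of any of pot_racked, ramekin, pastry_ring from where it was at the start of the episode above 0.015 m).
It fails at once if the dredger, bowl or spatula is moved by more than 30 mm (distance of any of dredger, bowl, spatula from where it was at the start of the episode above 0.03 m).
It fails at once if the rail is leaned on or the pot rammed (more than 40 N) (contact force between the fingers and rail_1 above 40 N or contact force between the fingers and rail_2 above 40 N or contact force between the fingers and rail_3 above 40 N or contact force between the fingers and pot above 40 N).
It also fails if it takes over 69 s, if anything falls off the work surface, if the arm or the gripper's body presses on something with over 40 N, if the wrist force passes 120 N, or if a joint passes its speed limit or range.

ROBOT

A 6-joint arm with a two-finger parallel gripper is mounted at the origin on the work surface. World frame = base frame: x ahead of the robot, y to its left, z up, the work surface at z = 0. Lengths are in m, angles in rad, forces in N, time in s.
With the tool pointing down it reaches from about 0.325 to 0.9 m from the base axis. Payload 6.1 kg.
Tool frame: the origin (TCP) lies on the centre line of the jaws, within the pads' length; the fingertips stand 22 mm ahead of it and the grasp point (between the pads) lies 3 mm ahead of it (robot.tip_extent is the z of the fingertips in the tool frame, in m); z points along the fingers, y is the direction in which the jaws open and shut (so a half turn about z gives the same grasp; the last joint's range is limited). The gripper opens to 87 mm and grips with 3 to 60 N. Pads are 19 mm wide; open, the fingers measure 117 mm over their backs; the gripper's body (75 mm by 190 mm) begins 51 mm behind the grasp point.
Start: joints at [-1.393, 0.22, 1.526, -0, 1.395, -0.126], TCP at [0.187, -0.596, 0.245] pointing down, gripper open.
Joint ranges: [-2.98, 2.98], [-0.91, 2.08], [0.09, 2.57], [-1.24, 4.39], [0.2, 2.65], [-2.68, 2.68]. Speed limits (rad/s): [2.57, 2.57, 3.01, 3.14, 3.14, 3.14].

INTERFACE

Orientations are given as [roll, pitch, yaw] about the fixed x, y, z axes, in that order (R = Rz(yaw) Ry(pitch) Rx(roll)).
In Python, from rig import robot gives the robot as it stands. The module is installed in compiled form; this text tells all that it offers.
- The arm moves only by the tool drive_tool, never from a script. Its argument "rows" is a list of rows, each an object with "travel": the shift along the world's x, y, z in m, a list of three; "angular": the turn, a rotation vector about the world's x, y, z in rad, a list of three. In form: [{"travel": [tx, ty, tz], "angular": [rx, ry, rz]}, ...]. A call has 1 to 12 rows; each row is the pose to reach, as a shift and turn from the pose commanded when the call began; what a row does not reach only later rows make up. A row lasts 1/8 s, in which the tool goes at most 62.5 mm and 10.7 degrees, less where a joint would pass 70% of its speed; a pose out of reach is approached as far as the arm can. A call with a gripper value outside its range is refused whole. "jaw" is the finger opening in m, from 0 to 0.087, set as the call begins (left out, the last holds). The fingers move at their own pace and stop on an object; "newtons" is the grip in N (left out, the last holds). Time passes only in rows, so rows that repeat a pose let the fingers close. It gives the time, the measured TCP pose, the force and the opening at its end, in the units of the state.
- robot.read_state(): the state, without advancing time (a new reading comes with each control period).
- robot.grab_frame(name): name is "scene" or "top" or "wrist"; returns (picture, depth): 480x640x3 uint8, red, green, blue; 480x640 float32, m along the optical axis (not along the pixel's ray), 0 where there is no reading.
- robot.camera_model(name): a dict with "intrinsics" (3x3 intrinsics, pixels), "position" and "attitude" of the camera in the world; the wrist camera has in their place "mount" (4x4, takes a point from camera to tool coordinates, whose origin is the TCP and whose axes are the flange's). Camera axes: x right, y up, looking along -z (the intrinsics and any distortion apply to the point x, -y, -z); pixel columns grow to the right and rows downward; lengths in m; the calibration is good to about 2 mm. A picture is of the moment at which its call begins: read the wrist's pose just before it. camera_model takes no time and is no camera call.
- robot.hand_in(): hands the job in, once; it reports no verdict.
The state is a dict: "t": time; "q": joint angles; "qd": joint speeds; "joint_efforts": joint torques, N m; "tool_pos": TCP position; "tool_rot": TCP orientation; "force": force on the tool from outside, world axes, zero at the start; "torque": the same for the moment, N m; "gripper_width": opening from 0.0 (shut) to 1.0 (fully open).
Only numpy, scipy, OpenCV 4.12 (cv2) and the standard library are available. Lean on these libraries where they do the work, as an engineer would, in place of code of your own. Each camera call takes 0.05 s, during which the arm holds its last target.

## Working session

There is one attempt and no reset: what is moved stays moved. The work goes in short steps, Python scripts to look and compute and a tool call to move; the robot and the scene stay as the last step left them, time stands still between calls to the robot, and variables do not carry over. Pictures are saved under pics/ and viewed, and the job is handed in when it is done.

Besides the shell and the picture viewer there is one more tool, called after "Request:" as name(argument=value, ...) on one line, values as JSON. drive_tool: Moves the arm, as the interface text tells. Its arguments: {"type":"object","properties":{"rows":{"type":"array","items":{"type":"object","properties":{"travel":{"type":"array","items":{"type":"number"}},"angular":{"type":"array","items":{"type":"number"}}}}},"jaw":{"type":"number"},"newtons":{"type":"number"}},"required":["rows"]}

```bash
mkdir -p pics; ls
python3 - <<'E'
from rig import robot
import cv2,json
print(robot.read_state(), robot.tip_extent)
for n in ("scene","top"):
    p,d=robot.grab_frame(n); cv2.imwrite(f"pics/{n}0.png",p[:,:,::-1]); 
    import numpy as np; np.save(f"pics/{n}0d.npy",d)
    print(n,robot.camera_model(n))
print(robot.camera_model("wrist"))
E
```

```text
pics
{'t': 0.0, 'q': array([-1.39314224e+00,  2.21233134e-01,  1.52763560e+00,  3.14181797e-05,
        1.39469715e+00, -1.26109593e-01]), 'qd': array([-7.44702029e-04,  5.67798730e-04, -6.49150849e-04,  6.97415258e-04,
       -3.55543507e-05,  2.00674725e-04]), 'joint_efforts': array([-3.28026517e-04, -4.94618690e+01, -3.87375426e+01,  6.98993169e-02,
        5.72406908e-02, -1.71923352e-04]), 'tool_pos': array([ 0.18684136, -0.5958018 ,  0.24341992]), 'tool_rot': array([-3.13963898e+00, -2.78860450e-04,  3.03757876e-01]), 'force': array([0.41838086, 0.66347567, 0.25217321]), 'torque': array([-0.00572137, -0.06940778, -0.03877697]), 'gripper_width': 0.9997336215390136} 0.022
scene {'intrinsics': array([[530.22981652,   0.        , 327.4569579 ],
       [  0.        , 530.22981652, 234.24489403],
       [  0.        ,   0.        ,   1.        ]]), 'position': array([1.19367999, 0.12160742, 0.84327208]), 'attitude': array([ 0.76329147, -0.00923041,  1.76935099])}
top {'intrinsics': array([[486.5980154 ,   0.        , 313.63847047],
       [  0.        , 486.5980154 , 241.55846032],
       [  0.        ,   0.        ,   1.        ]]), 'position': array([ 0.33026134, -0.02691033,  1.20941903]), 'attitude': array([ 0.11979645, -0.01069255, -1.55590158])}
{'intrinsics': array([[406.94368764,   0.        , 313.90907945],
       [  0.        , 406.94368764, 246.31395535],
       [  0.        ,   0.        ,   1.        ]]), 'mount': array([[ 5.15394453e-04,  9.54132710e-01,  2.99383544e-01,
         8.21134862e-02],
       [ 9.99999621e-01, -2.81696358e-04, -8.23754524e-04,
        -1.46122014e-03],
       [-7.01635883e-04,  2.99383855e-01, -9.54132493e-01,
        -1.40264764e-01],
       [ 0.00000000e+00,  0.00000000e+00,  0.00000000e+00,
         1.00000000e+00]])}
```

View pics/scene0.png

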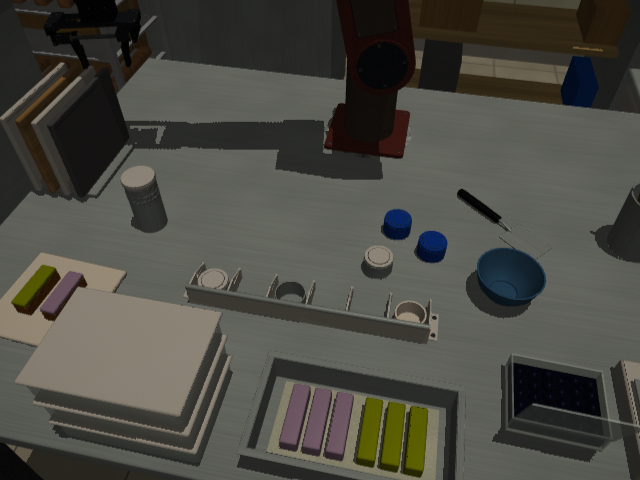

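View pics/top0.png

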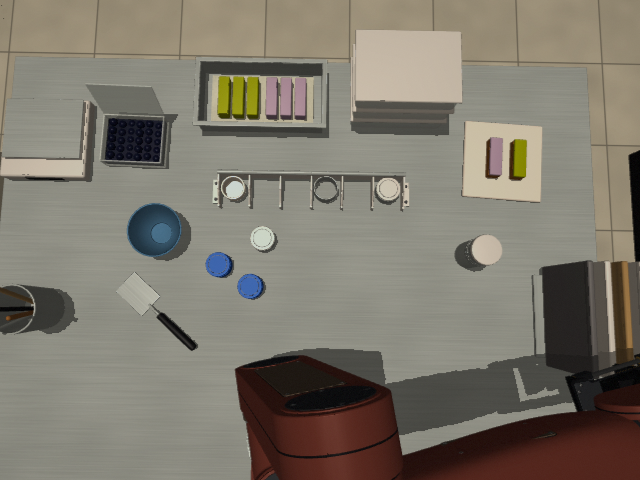

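The top view shows the rack at columns 215–408, row ~190, with bay 1 on the left. The ramekin is at (233,188), the ring at (326,188) and the racked pot at (388,188). The loose pot is at (262,238), with two blue look-alikes at (219,265) and (250,286).

```bash
cat > h.py <<'E'
import numpy as np, cv2
from scipy.spatial.transform import Rotation as R
from rig import robot
def cam(n,st=None):
    m=robot.camera_model(n); K=m["intrinsics"]
    if n=="wrist":
        T=np.eye(4);T[:3,:3]=R.from_euler('xyz',st["tool_rot"]).as_matrix();T[:3,3]=st["tool_pos"]
        T=T@m["mount"]; return K,T[:3,:3],T[:3,3]
    return K,R.from_euler('xyz',m["attitude"]).as_matrix(),np.array(m["position"])
def ray(c,u,v):
    K,Rm,p=c; d=np.array([(u-K[0,2])/K[0,0],-(v-K[1,2])/K[1,1],-1.0]); return p,Rm@d
def onz(c,u,v,z):
    p,d=ray(c,u,v); return p+d*(z-p[2])/d[2]
def proj(c,X):
    K,Rm,p=c; q=Rm.T@(np.asarray(X)-p); return K[0,2]+K[0,0]*q[0]/-q[2],K[1,2]-K[1,1]*q[1]/-q[2]
def tri(c1,uv1,c2,uv2):
    p1,d1=ray(c1,*uv1);p2,d2=ray(c2,*uv2)
    s=np.linalg.lstsq(np.c_[d1,-d2],p2-p1,rcond=None)[0]
    a=p1+s[0]*d1;b=p2+s[1]*d2; return (a+b)/2,np.linalg.norm(a-b)
E
python3 - <<'E'
import cv2
for n,(x,y,w,h) in {"top":(190,150,240,150),"scene":(170,200,290,150)}.items():
    p=cv2.imread(f"pics/{n}0.png")[y:y+h,x:x+w]
    cv2.imwrite(f"pics/{n}0z.png",cv2.resize(p,None,fx=2.75 if n=="scene" else 3.3,fy=2.75 if n=="scene" else 3.3,interpolation=cv2.INTER_CUBIC))
E
```

```text
(no output)
```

View pics/top0z.png

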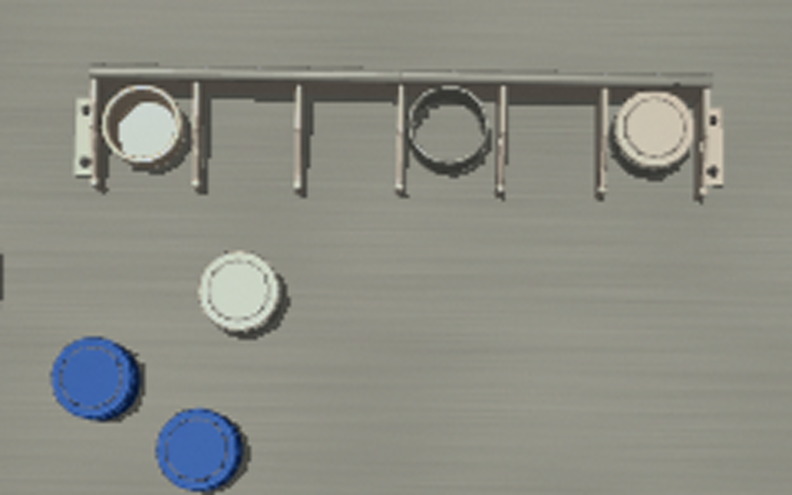

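View pics/scene0z.png

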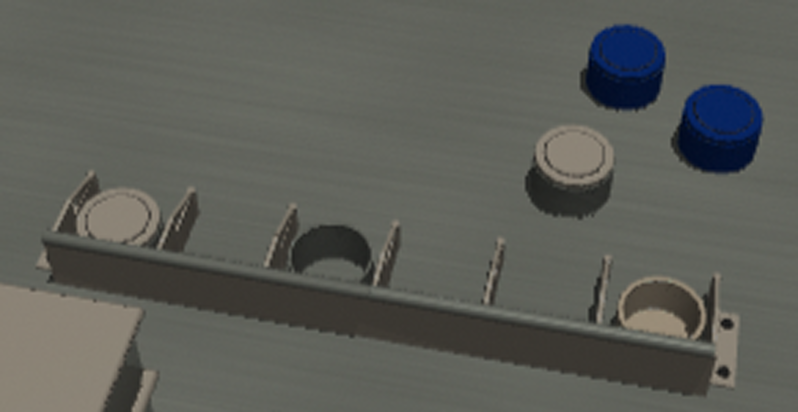

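Run:
```python
from h import *
t=cam("top");s=cam("scene")
Z=lambda x,y:(190+x/3.3,150+y/3.3); S=lambda x,y:(170+x/2.75,200+y/2.75)
def pr(n,a):print(n,np.round(a,4))
L,e=tri(t,Z(91,72),s,S(714,347));pr("L",L);print(e)
r,e=tri(t,Z(712,79),s,S(44,236));pr("R",r);print(e)
pr("Lz",onz(t,*Z(91,72),.053));pr("Rz",onz(t,*Z(712,79),.053))
pr("Ls",onz(s,*S(714,347),.053));pr("Rs",onz(s,*S(44,236),.053))
P,e=tri(t,Z(240,289),s,S(575,154));pr("pot",P);print(e)
pr("potz",onz(t,*Z(240,289),.04));pr("pots",onz(s,*S(575,154),.04))
for q in [(100,188),(201,188),(300,192),(401,192),(500,195),(601,197),(702,200)]: pr("nose",onz(t,*Z(*q),.028))
for q in [(95,377),(199,449)]: pr("blue",onz(t,*Z(*q),.04))
for i,q in {"bowl":(154,230),"dred":(486,250),"blade":(138,293),"handle":(193,347)}.items(): pr(i,onz(t,*q,{"bowl":.065,"dred":.136}.get(i,.01)))
# segment white lid in top
im=cv2.imread("pics/top0.png");d=np.load("pics/top0d.npy")
sub=im[215:262,240:285].astype(int); m=(sub.min(2)>170).astype(np.uint8)
n,l,st,c=cv2.connectedComponentsWithStats(m); i=1+st[1:,4].argmax(); print(st[i],c[i]+[240,215])
pr("lid",onz(t,*(c[i]+[240,215]),.04)); print(d[238,262], t[2][2])
```

```text
L [0.6361 0.1999 0.0544]
0.0027143773228444404
R [ 0.6383 -0.2567  0.0539]
0.0052680048682300215
Lz [0.6366 0.1988 0.053 ]
Rz [ 0.6394 -0.2594  0.053 ]
Ls [0.6348 0.2014 0.053 ]
Rs [ 0.6374 -0.2543  0.053 ]
pot [0.4784 0.0887 0.0411]
0.005500516099660417
potz [0.4789 0.086  0.04  ]
pots [0.4769 0.0913 0.04  ]
nose [0.5547 0.1936 0.028 ]
nose [0.556  0.1184 0.028 ]
nose [0.5542 0.0445 0.028 ]
nose [ 0.5555 -0.031   0.028 ]
nose [ 0.5544 -0.105   0.028 ]
nose [ 0.5542 -0.1806  0.028 ]
nose [ 0.5532 -0.2563  0.028 ]
blue [0.4126 0.1897 0.04  ]
blue [0.3616 0.1125 0.04  ]
bowl [0.4896 0.3412 0.065 ]
dred [ 0.4469 -0.4204  0.136 ]
blade [0.3414 0.3895 0.01  ]
handle [0.2138 0.2497 0.01  ]
[ 10  11  24  24 382] [261.83769634 237.66492147]
lid [0.4787 0.0882 0.04  ]
1.174085 1.2094190258191397
```

Request:
drive_tool(rows=[{"travel":[0.02,0.03,0.04],"angular":[0,0,0.1]},{"travel":[0.04,0.08,0.055],"angular":[0,0,0.2]},{"travel":[0.067,0.135,0.055],"angular":[0,0,0.3]},{"travel":[0.094,0.19,0.055],"angular":[0,0,0.42]},{"travel":[0.12,0.245,0.055],"angular":[0,0,0.55]},{"travel":[0.147,0.3,0.055],"angular":[0,0,0.68]},{"travel":[0.174,0.355,0.055],"angular":[0,0,0.8]},{"travel":[0.2,0.41,0.055],"angular":[0,0,0.9]},{"travel":[0.23,0.465,0.055],"angular":[0,0,1.0]},{"travel":[0.257,0.52,0.055],"angular":[0,0,1.1]},{"travel":[0.283,0.575,0.055],"angular":[0,0,1.2]},{"travel":[0.3,0.62,0.055],"angular":[0,0,1.267]}], jaw=0)

```text
t: 1.6
tool_pos: [0.4873, 0.026, 0.2992]
tool_rot: [-3.141, -0.0, 1.575]
force: [1.2, -1.3, -0.3]
gripper_width: 0.007
```

Request:
drive_tool(rows=[{"travel":[0.008,0.03,0],"angular":[0,0,0]},{"travel":[0.013,0.056,0],"angular":[0,0,0]},{"travel":[0.013,0.056,0],"angular":[0,0,0]},{"travel":[0.013,0.056,0],"angular":[0,0,0]}])

```text
t: 2.1
tool_pos: [0.4997, 0.0791, 0.2992]
tool_rot: [-3.141, 0.001, 1.571]
force: [-0.4, 0.6, 0.5]
gripper_width: 0.005
```

Run:
```python
from h import *
st=robot.read_state();p,d=robot.grab_frame("wrist");cv2.imwrite("pics/w1.png",p[:,:,::-1])
import pickle;pickle.dump((st,d),open("w1.pkl","wb"))
print(st["t"],st["tool_pos"],st["tool_rot"],st["q"],st["qd"],st["force"],st["gripper_width"])
```

```text
2.1 [0.49969165 0.07910819 0.29920353] [-3.14084581e+00  5.07857013e-04  1.57094701e+00] [ 1.34219675e-03 -9.94130487e-02  1.75907771e+00 -5.08941393e-04
  1.48267545e+00  1.23668742e-03] [-0.01704249 -0.00663492  0.00144684 -0.0003659  -0.0017401   0.00298448] [-0.35778327  0.56626048  0.49000819] 0.004508022376397855
```

View pics/w1.png

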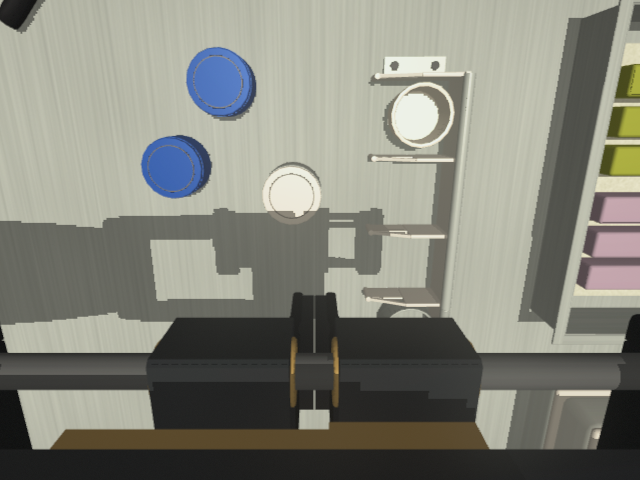

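The wrist view has +y up and +x to the right. The pot lid is at (292,193) and the rail runs from (469,74) to (447,315). The fin noses are at about (376,77), (371,158), (370,233) and (367,298).

Run:
```python
from h import *
import pickle
st,d=pickle.load(open("w1.pkl","rb"));c=cam("wrist",st)
def pr(n,a):print(n,np.round(a,4))
for q in [(376,77),(371,158),(370,233),(367,298)]: pr("nose",onz(c,*q,.026))
for q in [(469,74),(460,160),(453,235),(447,315)]: pr("rail",onz(c,*q,.053)); print(d[q[1],q[0]])
t=cam("top");s=cam("scene")
a,e=tri(c,(292,193),t,(261.84,237.66));pr("pot w+t",a);print(e)
a,e=tri(c,(292,193),s,(170+575/2.75,200+154/2.75));pr("pot w+s",a);print(e)
pr("pot z=.04",onz(c,292,193,.04))
a,e=tri(c,(469,73),t,(217.6,171.8));pr("L w+t",a);print(e)
a,e=tri(c,(469,73),s,(170+714/2.75,200+347/2.75));pr("L w+s",a);print(e)
pr("ramekin",onz(c,422,115,.036))
im=cv2.imread("pics/w1.png")
# tray height
K,Rm,p=c
for q in [(570,200),(600,100),(585,320)]:
    z=d[q[1],q[0]];o,r=ray(c,*q);pr("tray",o+r*z)
cv2.imwrite("pics/w1z.png",cv2.resize(im[40:330,240:490],None,fx=2,fy=2,interpolation=cv2.INTER_CUBIC))
```

```text
nose [0.5571 0.2    0.026 ]
nose [0.5556 0.1251 0.026 ]
nose [0.5579 0.0475 0.026 ]
nose [ 0.5577 -0.0274  0.026 ]
rail [0.6349 0.2001 0.053 ]
0.35425642
rail [0.635  0.1258 0.053 ]
0.37790918
rail [0.636  0.0531 0.053 ]
0.3976922
rail [ 0.6388 -0.0344  0.053 ]
0.42362657
pot w+t [0.4782 0.09   0.032 ]
0.0036556705596034055
pot w+s [0.477  0.0919 0.0399]
0.00104725153358709
pot z=.04 [0.4771 0.0924 0.04  ]
L w+t [0.6423 0.2029 0.0316]
4.477938370241228e-05
L w+s [0.6348 0.2011 0.0529]
0.0005323458007920244
ramekin [0.6007 0.1659 0.036 ]
tray [0.7554 0.0849 0.0365]
tray [0.746  0.1781 0.0658]
tray [ 0.7987 -0.0498  0.0347]
```

View pics/w1z.png

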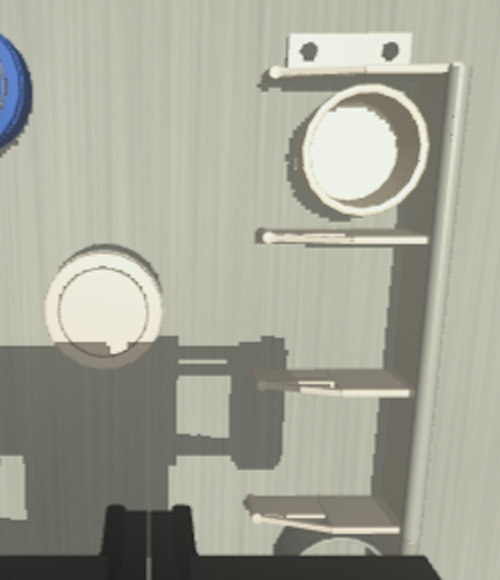

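Request:
drive_tool(rows=[{"travel":[0.04,0.03,-0.02]},{"travel":[0.08,0.06,-0.05]},{"travel":[0.115,0.08,-0.09]},{"travel":[0.137,0.092,-0.14]},{"travel":[0.137,0.092,-0.18]},{"travel":[0.137,0.092,-0.205]},{"travel":[0.137,0.092,-0.21]},{"travel":[0.137,0.092,-0.21]}])

```text
invalid input at $.rows[0]: expected keys travel, angular
```

Request:
drive_tool(rows=[{"travel":[0,0,-0.003]},{"travel":[0,0,-0.006]},{"travel":[0,0,-0.008]},{"travel":[0,0,-0.009]},{"travel":[0,0,-0.009]}])

```text
invalid input at $.rows[0]: expected keys travel, angular
```

Request:
drive_tool(rows=[{"travel":[0.04,0.03,-0.02],"angular":[0,0,0]},{"travel":[0.08,0.06,-0.05],"angular":[0,0,0]},{"travel":[0.115,0.08,-0.09],"angular":[0,0,0]},{"travel":[0.137,0.092,-0.14],"angular":[0,0,0]},{"travel":[0.137,0.092,-0.18],"angular":[0,0,0]},{"travel":[0.137,0.092,-0.205],"angular":[0,0,0]},{"travel":[0.137,0.092,-0.21],"angular":[0,0,0]},{"travel":[0.137,0.092,-0.21],"angular":[0,0,0]}])

```text
t: 3.15
tool_pos: [0.6374, 0.1708, 0.0903]
tool_rot: [3.141, 0.0, 1.57]
force: [-0.3, 0.1, 0.6]
gripper_width: 0.006
```

Run:
```python
from h import *
st=robot.read_state()
print(st["tool_pos"],st["force"])
for n,z in(("scene",1),):
    p,d=robot.grab_frame(n);cv2.imwrite("pics/s2.png",cv2.resize(p[180:360,250:490,::-1],None,fx=3,fy=3,interpolation=cv2.INTER_CUBIC))
```

```text
[0.63743435 0.17083409 0.09025618] [-0.28890986  0.09113382  0.62522338]
```

View pics/s2.png

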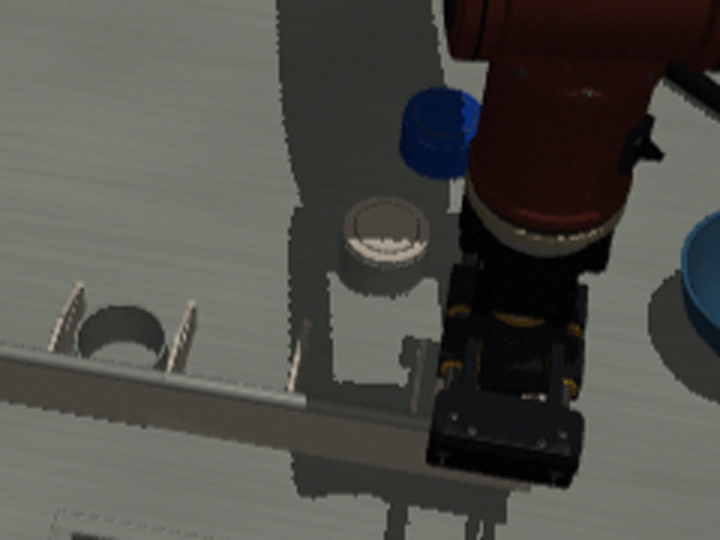

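The scene view shows the hand over the rack's left end, hiding bay 1, with the pot undisturbed. I'll descend now and watch the force.

Request:
drive_tool(rows=[{"travel":[0,0,-0.004],"angular":[0,0,0]},{"travel":[0,0,-0.008],"angular":[0,0,0]},{"travel":[0,0,-0.01],"angular":[0,0,0]},{"travel":[0,0,-0.01],"angular":[0,0,0]}])

```text
t: 3.7
tool_pos: [0.6367, 0.1717, 0.0792]
tool_rot: [-3.141, 0.0, 1.571]
force: [0.5, 0.0, -0.3]
gripper_width: 0.005
```

Request:
drive_tool(rows=[{"travel":[0,0,-0.001],"angular":[0,0,0]},{"travel":[0,0,-0.001],"angular":[0,0,0]}])

```text
t: 3.95
tool_pos: [0.6369, 0.1717, 0.0785]
tool_rot: [-3.142, -0.0, 1.571]
force: [-0.0, -0.5, -1.0]
gripper_width: 0.005
```

Request:
drive_tool(rows=[{"travel":[0,0,-0.001],"angular":[0,0,0]},{"travel":[0,0,-0.001],"angular":[0,0,0]}])

```text
t: 4.2
tool_pos: [0.6371, 0.1717, 0.0783]
tool_rot: [3.141, -0.0, 1.571]
force: [-2.9, -0.6, 5.0]
gripper_width: 0.008
```

Request:
drive_tool(rows=[{"travel":[0,0,-0.001],"angular":[0,0,0]},{"travel":[0,0,-0.001],"angular":[0,0,0]}])

```text
t: 4.45
tool_pos: [0.6371, 0.1717, 0.0782]
tool_rot: [3.141, 0.0, 1.571]
force: [-4.5, -0.4, 10.6]
gripper_width: 0.005
```

Contact is made at about 10 N on rail 1. Next I'll slide toward −y, slightly lighter.

Request:
drive_tool(rows=[{"travel":[0,-0.004,0.0005],"angular":[0,0,0]},{"travel":[0,-0.014,0.0005],"angular":[0,0,0]},{"travel":[0,-0.026,0.0005],"angular":[0,0,0]},{"travel":[0,-0.038,0.0005],"angular":[0,0,0]},{"travel":[0,-0.05,0.0005],"angular":[0,0,0]},{"travel":[0,-0.062,0.0005],"angular":[0,0,0]},{"travel":[0,-0.074,0.0005],"angular":[0,0,0]},{"travel":[0,-0.082,0.0005],"angular":[0,0,0]},{"travel":[0,-0.086,0.0005],"angular":[0,0,0]},{"travel":[0,-0.086,0.0005],"angular":[0,0,0]}])

```text
t: 5.7
tool_pos: [0.638, 0.0856, 0.0782]
tool_rot: [3.139, -0.001, 1.57]
force: [0.4, 2.1, 6.2]
gripper_width: 0.008
```

Request:
drive_tool(rows=[{"travel":[0,-0.004,0],"angular":[0,0,0]},{"travel":[0,-0.014,0],"angular":[0,0,0]},{"travel":[0,-0.026,0],"angular":[0,0,0]},{"travel":[0,-0.038,0],"angular":[0,0,0]},{"travel":[0,-0.05,0],"angular":[0,0,0]},{"travel":[0,-0.062,0],"angular":[0,0,0]},{"travel":[0,-0.07,0],"angular":[0,0,0]},{"travel":[0,-0.074,0],"angular":[0,0,0]},{"travel":[0,-0.074,0],"angular":[0,0,0]}])

```text
t: 6.82
tool_pos: [0.6379, 0.0117, 0.0783]
tool_rot: [3.139, -0.001, 1.57]
force: [-0.5, 2.9, 6.8]
gripper_width: 0.005
```

On rail 3. Lifting now, going over to the pot's left side, and opening the fingers to a 24 mm cradle.

Request:
drive_tool(rows=[{"travel":[0,0,0.03],"angular":[0,0,0]},{"travel":[-0.01,0.01,0.07],"angular":[0,0,0]},{"travel":[-0.045,0.04,0.08],"angular":[0,0,0]},{"travel":[-0.085,0.075,0.08],"angular":[0,0,0]},{"travel":[-0.125,0.11,0.08],"angular":[0,0,0]},{"travel":[-0.15,0.132,0.08],"angular":[0,0,0]},{"travel":[-0.16,0.14,0.06],"angular":[0,0,0]},{"travel":[-0.16,0.14,0.04],"angular":[0,0,0]},{"travel":[-0.16,0.14,0.02],"angular":[0,0,0]},{"travel":[-0.16,0.14,0.02],"angular":[0,0,0]}], jaw=0.024)

```text
t: 8.07
tool_pos: [0.4753, 0.151, 0.0951]
tool_rot: [-3.138, 0.001, 1.571]
force: [-0.4, -0.3, 0.7]
gripper_width: 0.278
```

Run:
```python
from h import *
st=robot.read_state()
print(st["t"],st["tool_pos"],st["force"],st["gripper_width"]*87)
p,d=robot.grab_frame("wrist");cv2.imwrite("pics/w3.png",p[:,:,::-1])
p,d=robot.grab_frame("scene");cv2.imwrite("pics/s3.png",cv2.resize(p[160:340,250:490,::-1],None,fx=3,fy=3,interpolation=cv2.INTER_CUBIC))
```

```text
8.075 [0.47526998 0.15098019 0.09512732] [-0.40601266 -0.26390379  0.68009726] 24.15039833026149
```

View pics/s3.png

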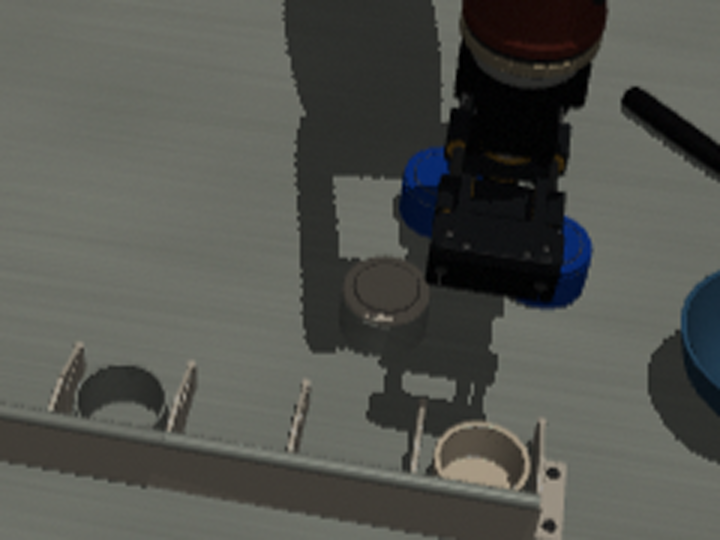

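View pics/w3.png

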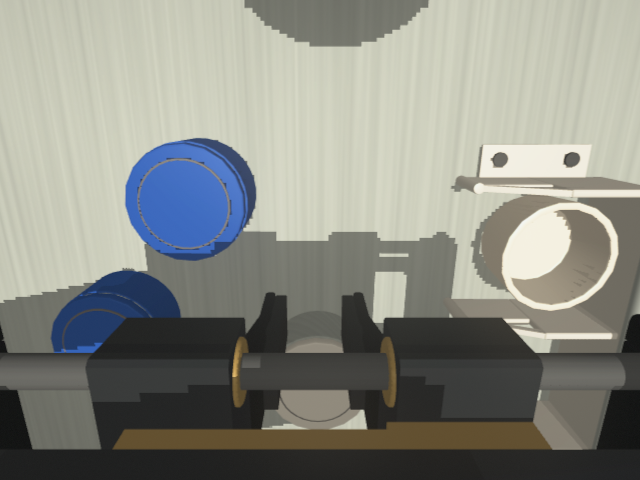

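The wrist view shows the pot (lid near (318,390)) centred between the fingers (275 and 358), with both blue pots clear. Lowering next.

Request:
drive_tool(rows=[{"travel":[0.002,0,-0.02],"angular":[0,0,0]},{"travel":[0.002,0,-0.04],"angular":[0,0,0]},{"travel":[0.002,0,-0.055],"angular":[0,0,0]},{"travel":[0.002,0,-0.059],"angular":[0,0,0]},{"travel":[0.002,0,-0.059],"angular":[0,0,0]}])

```text
t: 8.8
tool_pos: [0.4793, 0.1516, 0.0383]
tool_rot: [3.141, -0.0, 1.571]
force: [-0.4, 0.8, 0.2]
gripper_width: 0.273
```

Request:
drive_tool(rows=[{"travel":[0,-0.006,0],"angular":[0,0,0]},{"travel":[0,-0.012,0],"angular":[0,0,0]},{"travel":[0,-0.018,0],"angular":[0,0,0]},{"travel":[0,-0.022,0],"angular":[0,0,0]},{"travel":[0,-0.026,0],"angular":[0,0,0]},{"travel":[0,-0.03,0],"angular":[0,0,0]},{"travel":[0,-0.034,0],"angular":[0,0,0]},{"travel":[0,-0.038,0],"angular":[0,0,0]},{"travel":[0,-0.04,0],"angular":[0,0,0]}])

```text
t: 9.93
tool_pos: [0.479, 0.1114, 0.0381]
tool_rot: [3.142, -0.0, 1.571]
force: [-0.8, 0.9, 0.2]
gripper_width: 0.277
```

Request:
drive_tool(rows=[{"travel":[0,-0.004,0],"angular":[0,0,0]},{"travel":[0,-0.011,0],"angular":[0,0,0]},{"travel":[0,-0.018,0],"angular":[0,0,0]},{"travel":[0,-0.025,0],"angular":[0,0,0]},{"travel":[0,-0.032,0],"angular":[0,0,0]},{"travel":[0,-0.039,0],"angular":[0,0,0]},{"travel":[0,-0.046,0],"angular":[0,0,0]},{"travel":[0,-0.053,0],"angular":[0,0,0]},{"travel":[0,-0.059,0],"angular":[0,0,0]},{"travel":[0,-0.063,0],"angular":[0,0,0]},{"travel":[0,-0.065,0],"angular":[0,0,0]},{"travel":[0,-0.065,0],"angular":[0,0,0]}])

```text
t: 11.42
tool_pos: [0.4789, 0.0464, 0.038]
tool_rot: [-3.142, 0.0, 1.571]
force: [-0.5, -0.7, -0.0]
gripper_width: 0.274
```

Request:
drive_tool(rows=[{"travel":[0,0.01,0],"angular":[0,0,0]},{"travel":[0,0.025,0],"angular":[0,0,0]},{"travel":[0,0.03,0.03],"angular":[0,0,0]},{"travel":[0,0.03,0.08],"angular":[0,0,0]},{"travel":[-0.03,0.03,0.12],"angular":[0,0,0]},{"travel":[-0.07,0.03,0.15],"angular":[0,0,0]},{"travel":[-0.1,0.03,0.15],"angular":[0,0,0]},{"travel":[-0.1,0.03,0.15],"angular":[0,0,0]}])

```text
t: 12.42
tool_pos: [0.3778, 0.0776, 0.1883]
tool_rot: [3.14, -0.0, 1.572]
force: [0.7, 0.4, -0.3]
gripper_width: 0.273
```

Run:
```python
from h import *
st=robot.read_state()
print(st["t"],st["tool_pos"],st["tool_rot"],st["force"],st["q"])
p,d=robot.grab_frame("top");cv2.imwrite("pics/t4.png",p[:,:,::-1]);cv2.imwrite("pics/t4z.png",cv2.resize(p[150:300,190:430,::-1],None,fx=3.3,fy=3.3,interpolation=cv2.INTER_CUBIC))
p,d=robot.grab_frame("scene");cv2.imwrite("pics/s4.png",cv2.resize(p[160:340,170:460,::-1],None,fx=2.75,fy=2.75,interpolation=cv2.INTER_CUBIC))
```

```text
12.425 [0.37780475 0.07757636 0.18830295] [ 3.14045052e+00 -1.27649727e-04  1.57210662e+00] [ 0.7213354   0.37872849 -0.28766267] [-2.82260131e-03 -3.45368751e-01  2.17226867e+00  1.36872727e-04
  1.31355114e+00 -4.16757369e-03]
```

View pics/t4z.png

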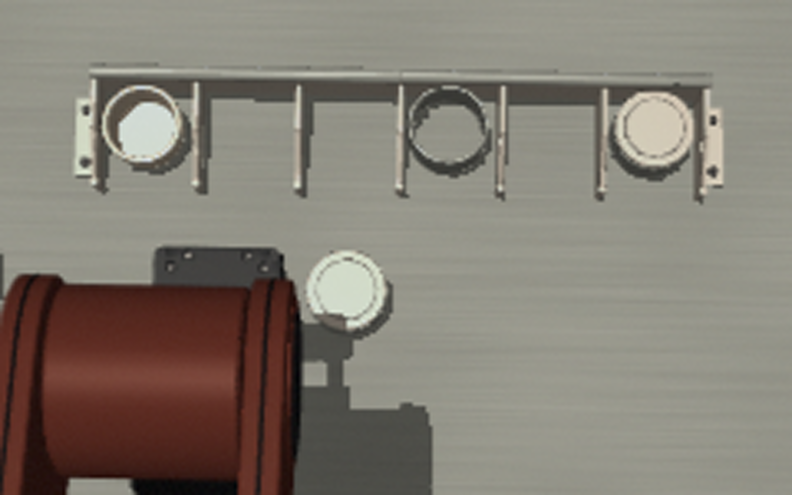

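View pics/s4.png

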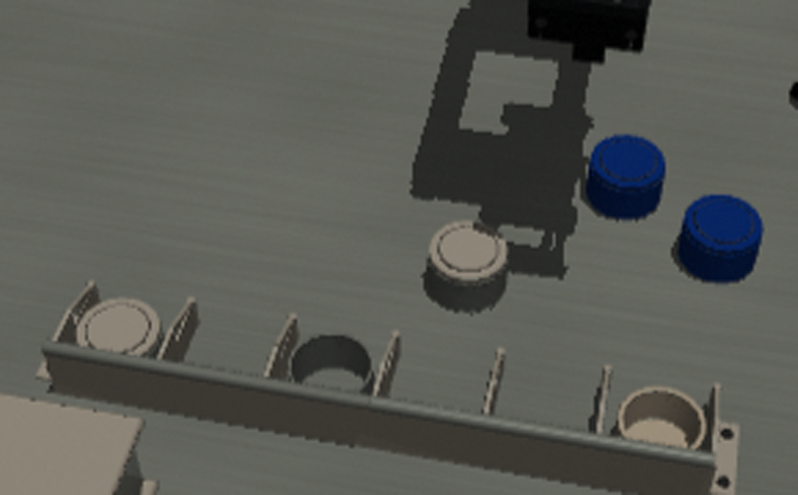

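Run:
```python
from h import *
t=cam("top");s=cam("scene")
print(onz(t,190+347/3.3,150+289/3.3,.04),onz(s,170+468/2.75,160+249/2.75,.04))
Z=lambda x,y:onz(t,190+x/3.3,150+y/3.3,.028)
print((Z(300,192)+Z(401,192))/2)
S=lambda x,y,z:onz(s,170+x/2.75,160+y/2.75,z)
# fin top-back corners? noses tops in scene
print(S(395,335,.028),S(502,352,.028))
```

```text
[0.48019691 0.00760261 0.04      ] [0.47848644 0.01171629 0.04      ]
[0.55481531 0.00675034 0.028     ]
[ 0.55952259 -0.02593366  0.028     ] [0.55902041 0.05126023 0.028     ]
```

The pot is at y≈0.0095 and aligned with the middle of bay 3 to about 1 mm in both views. Turning the tool to yaw 0 behind it.

Request:
drive_tool(rows=[{"travel":[0.005,-0.01,0],"angular":[0,0,-0.17]},{"travel":[0.01,-0.02,0],"angular":[0,0,-0.34]},{"travel":[0.015,-0.03,0],"angular":[0,0,-0.51]},{"travel":[0.02,-0.04,0],"angular":[0,0,-0.68]},{"travel":[0.025,-0.05,0],"angular":[0,0,-0.85]},{"travel":[0.03,-0.06,0],"angular":[0,0,-1.02]},{"travel":[0.035,-0.068,0],"angular":[0,0,-1.19]},{"travel":[0.037,-0.068,0],"angular":[0,0,-1.36]},{"travel":[0.037,-0.068,-0.02],"angular":[0,0,-1.5]},{"travel":[0.037,-0.068,-0.05],"angular":[0,0,-1.571]},{"travel":[0.037,-0.068,-0.08],"angular":[0,0,-1.571]},{"travel":[0.037,-0.068,-0.08],"angular":[0,0,-1.571]}])

```text
t: 14.02
tool_pos: [0.4142, 0.0091, 0.1054]
tool_rot: [-3.14, 0.006, -0.0]
force: [-0.4, -0.4, 0.2]
gripper_width: 0.277
```

Run:
```python
from h import *
st=robot.read_state()
print(st["t"],st["tool_pos"],st["tool_rot"],st["force"],st["q"])
p,d=robot.grab_frame("wrist");cv2.imwrite("pics/w5.png",p[:,:,::-1])
```

```text
14.025 [0.41424703 0.00909115 0.105442  ] [-3.14048419e+00  6.37469883e-03 -8.56421145e-05] [-0.38745523 -0.38338436  0.15835319] [-1.68926958e-01 -1.39002234e-01  2.17521768e+00  2.39804818e-05
  1.11184752e+00  1.40194785e+00]
```

View pics/w5.png

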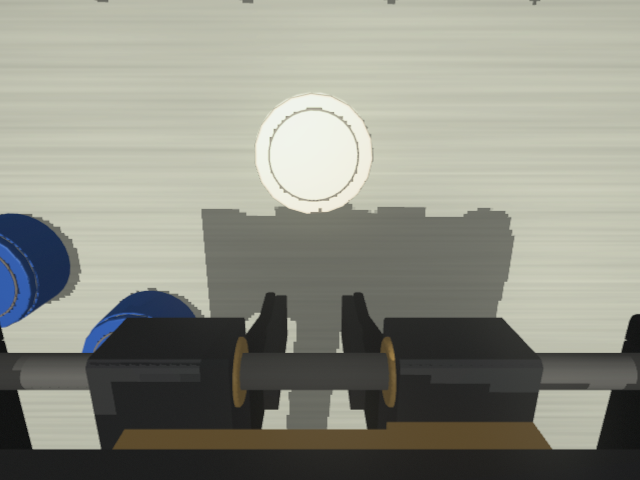

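Request:
drive_tool(rows=[{"travel":[0,0,-0.025],"angular":[0,0,0]},{"travel":[0,0,-0.05],"angular":[0,0,0]},{"travel":[0,0,-0.065],"angular":[0,0,0]},{"travel":[0,0,-0.068],"angular":[0,0,0]},{"travel":[0.004,0,-0.068],"angular":[0,0,0]},{"travel":[0.01,0,-0.068],"angular":[0,0,0]},{"travel":[0.016,0,-0.068],"angular":[0,0,0]},{"travel":[0.021,0,-0.068],"angular":[0,0,0]},{"travel":[0.026,0,-0.068],"angular":[0,0,0]},{"travel":[0.031,0,-0.068],"angular":[0,0,0]},{"travel":[0.036,0,-0.068],"angular":[0,0,0]}])

```text
t: 15.45
tool_pos: [0.4519, 0.0087, 0.0399]
tool_rot: [-3.142, 0.001, -0.0]
force: [-1.6, 0.5, 1.8]
gripper_width: 0.277
```

Request:
drive_tool(rows=[{"travel":[0.006,0,0],"angular":[0,0,0]},{"travel":[0.012,0,0],"angular":[0,0,0]},{"travel":[0.018,0,0],"angular":[0,0,0]},{"travel":[0.024,0,0],"angular":[0,0,0]},{"travel":[0.03,0,0],"angular":[0,0,0]},{"travel":[0.036,0,0],"angular":[0,0,0]},{"travel":[0.041,0,0],"angular":[0,0,0]},{"travel":[0.044,0,0],"angular":[0,0,0]},{"travel":[0.044,0,0],"angular":[0,0,0]}])

```text
t: 16.58
tool_pos: [0.4963, 0.0086, 0.0401]
tool_rot: [3.142, -0.0, -0.0]
force: [0.3, -0.2, 0.1]
gripper_width: 0.274
```

Run:
```python
from h import *
st=robot.read_state()
print(st["t"],st["tool_pos"],st["force"])
p,d=robot.grab_frame("scene");cv2.imwrite("pics/s6.png",cv2.resize(p[160:340,170:460,::-1],None,fx=2.75,fy=2.75,interpolation=cv2.INTER_CUBIC))
```

```text
16.575 [0.49629968 0.00859212 0.04009823] [ 0.31632288 -0.16790016  0.05943202]
```

View pics/s6.png

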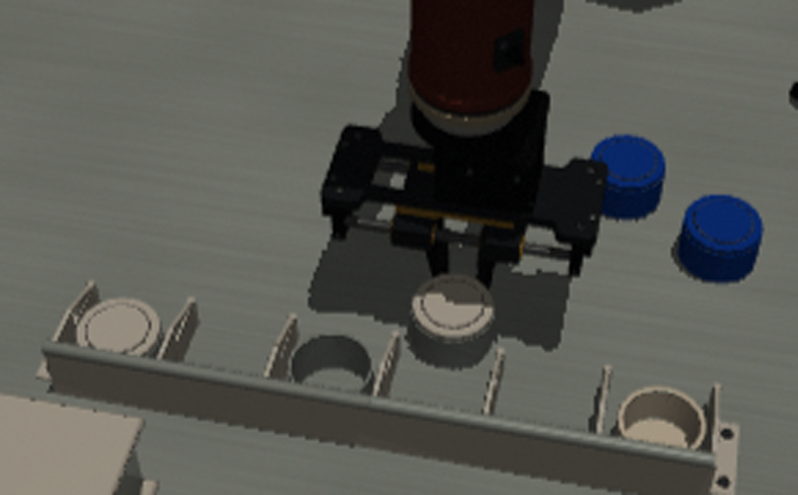

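The pot is in the mouth region at zoom (452,308), midway between the noses at (395,335) and (502,352). Checking its y before going on.

Run:
```python
from h import *
s=cam("scene")
S=lambda x,y,z:onz(s,170+x/2.75,160+y/2.75,z)
print(S(452,304,.04),(S(395,335,.028)+S(502,352,.028))/2)
```

```text
[0.5328997  0.01008426 0.04      ] [0.5592715  0.01266329 0.028     ]
```

Request:
drive_tool(rows=[{"travel":[0.004,0,0],"angular":[0,0,0]},{"travel":[0.009,0,0],"angular":[0,0,0]},{"travel":[0.014,0,0],"angular":[0,0,0]},{"travel":[0.019,0,0],"angular":[0,0,0]},{"travel":[0.024,0,0],"angular":[0,0,0]},{"travel":[0.029,0,0],"angular":[0,0,0]},{"travel":[0.032,0,0],"angular":[0,0,0]},{"travel":[0.032,0,0],"angular":[0,0,0]}])

```text
t: 17.62
tool_pos: [0.5284, 0.0086, 0.0401]
tool_rot: [3.142, -0.001, -0.0]
force: [0.2, -1.0, -0.1]
gripper_width: 0.275
```

Request:
drive_tool(rows=[{"travel":[0.004,0,0],"angular":[0,0,0]},{"travel":[0.009,0.0005,0],"angular":[0,0,0]},{"travel":[0.014,0.001,0],"angular":[0,0,0]},{"travel":[0.019,0.001,0],"angular":[0,0,0]},{"travel":[0.024,0.001,0],"angular":[0,0,0]},{"travel":[0.028,0.001,0],"angular":[0,0,0]},{"travel":[0.031,0.001,0],"angular":[0,0,0]},{"travel":[0.031,0.001,0],"angular":[0,0,0]}])

```text
t: 18.62
tool_pos: [0.5593, 0.0096, 0.0401]
tool_rot: [3.142, -0.0, -0.0]
force: [0.0, 1.0, 0.6]
gripper_width: 0.279
```

Request:
drive_tool(rows=[{"travel":[0.001,0,0],"angular":[0,0,0]},{"travel":[0.002,0,0],"angular":[0,0,0]},{"travel":[0.003,0,0],"angular":[0,0,0]},{"travel":[0.003,0,0],"angular":[0,0,0]}])

```text
t: 19.12
tool_pos: [0.562, 0.0096, 0.04]
tool_rot: [-3.142, -0.0, -0.0]
force: [-1.2, 0.7, -0.8]
gripper_width: 0.28
```

Request:
drive_tool(rows=[{"travel":[0.001,0,0],"angular":[0,0,0]},{"travel":[0.002,0,0],"angular":[0,0,0]},{"travel":[0.002,0,0],"angular":[0,0,0]}])

```text
t: 19.5
tool_pos: [0.5642, 0.0096, 0.0401]
tool_rot: [-3.142, -0.0, -0.0]
force: [-0.8, 0.4, -0.5]
gripper_width: 0.273
```

Request:
drive_tool(rows=[{"travel":[0.001,0,0],"angular":[0,0,0]},{"travel":[0.002,0,0],"angular":[0,0,0]},{"travel":[0.002,0,0],"angular":[0,0,0]}])

```text
t: 19.88
tool_pos: [0.5661, 0.0096, 0.0401]
tool_rot: [3.142, -0.0, -0.0]
force: [-0.0, -0.2, 0.5]
gripper_width: 0.277
```

Request:
drive_tool(rows=[{"travel":[0.001,0,0],"angular":[0,0,0]},{"travel":[0.0015,0,0],"angular":[0,0,0]},{"travel":[0.0015,0,0],"angular":[0,0,0]}])

```text
t: 20.25
tool_pos: [0.5676, 0.0096, 0.0401]
tool_rot: [-3.142, -0.0, -0.0]
force: [-1.3, 0.1, -0.4]
gripper_width: 0.273
```

Request:
drive_tool(rows=[{"travel":[0.001,0,0],"angular":[0,0,0]},{"travel":[0.0015,0,0],"angular":[0,0,0]},{"travel":[0.0015,0,0],"angular":[0,0,0]}])

```text
t: 20.62
tool_pos: [0.5688, 0.0096, 0.04]
tool_rot: [-3.142, 0.001, -0.0]
force: [-2.8, -0.2, 1.3]
gripper_width: 0.275
```

Request:
drive_tool(rows=[{"travel":[0.001,0,0],"angular":[0,0,0]},{"travel":[0.0015,0,0],"angular":[0,0,0]},{"travel":[0.0015,0,0],"angular":[0,0,0]}])

```text
t: 21.0
tool_pos: [0.569, 0.0097, 0.0398]
tool_rot: [-3.141, 0.004, -0.0]
force: [-8.4, -0.0, 5.1]
gripper_width: 0.277
```

Run:
```python
from h import *
p,d=robot.grab_frame("scene");cv2.imwrite("pics/s7.png",cv2.resize(p[200:340,230:430,::-1],None,fx=4,fy=4,interpolation=cv2.INTER_CUBIC))
```

```text
(no output)
```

View pics/s7.png

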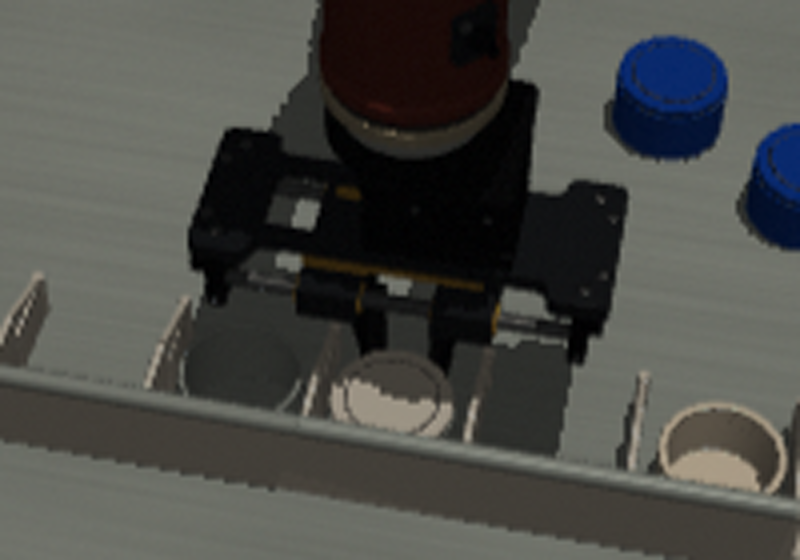

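Wall contact (8 N, motion stopped at x=0.569), and the picture shows the pot at (392,395) in bay 3 by the back. Backing straight out, then up.

Request:
drive_tool(rows=[{"travel":[-0.003,0,0],"angular":[0,0,0]},{"travel":[-0.008,0,0],"angular":[0,0,0]},{"travel":[-0.02,0,0],"angular":[0,0,0]},{"travel":[-0.045,0,0.005],"angular":[0,0,0]},{"travel":[-0.08,0,0.02],"angular":[0,0,0]},{"travel":[-0.11,0,0.06],"angular":[0,0,0]},{"travel":[-0.14,0,0.11],"angular":[0,0,0]},{"travel":[-0.17,0,0.16],"angular":[0,0,0]},{"travel":[-0.19,0,0.2],"angular":[0,0,0]},{"travel":[-0.19,0,0.2],"angular":[0,0,0]}])

```text
t: 22.3
tool_pos: [0.3813, 0.0094, 0.2436]
tool_rot: [3.14, -0.008, -0.0]
force: [0.5, -0.6, -0.2]
gripper_width: 0.277
```

Run:
```python
from h import *
st=robot.read_state();print(st["t"],st["tool_pos"],st["tool_rot"])
p,d=robot.grab_frame("wrist");cv2.imwrite("pics/w8.png",p[:,:,::-1]);import pickle;pickle.dump(st,open("w8.pkl","wb"))
p,d=robot.grab_frame("scene");cv2.imwrite("pics/s8.png",cv2.resize(p[200:340,170:470,::-1],None,fx=2.66,fy=2.66,interpolation=cv2.INTER_CUBIC))
p,d=robot.grab_frame("top");cv2.imwrite("pics/t8.png",p[:,:,::-1])
```

```text
22.3 [0.38131281 0.00939593 0.2435995 ] [ 3.14012907e+00 -8.23937972e-03 -3.12345846e-04]
```

View pics/w8.png

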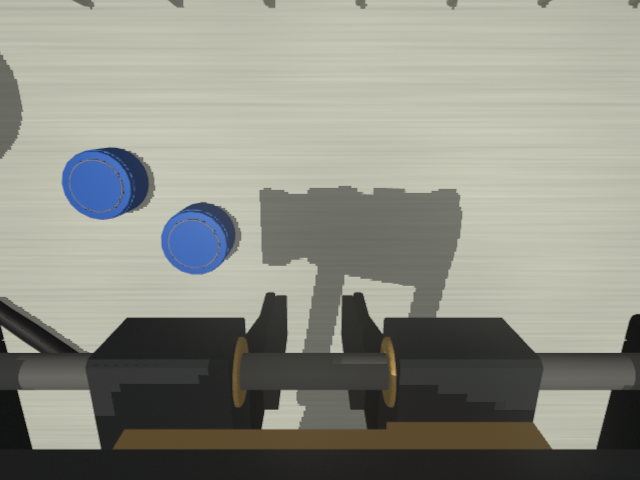

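View pics/s8.png

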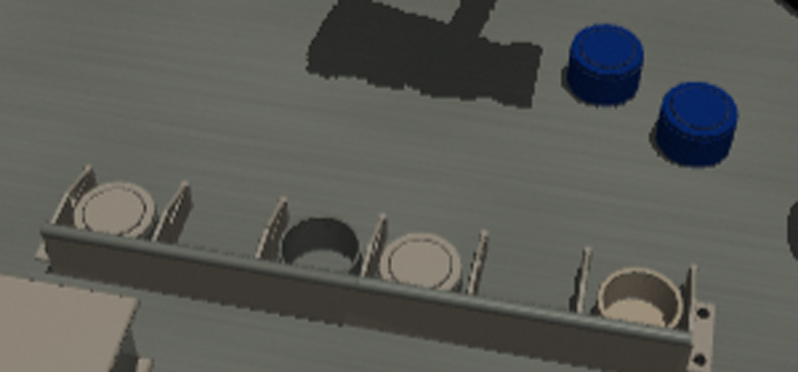

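View pics/t8.png

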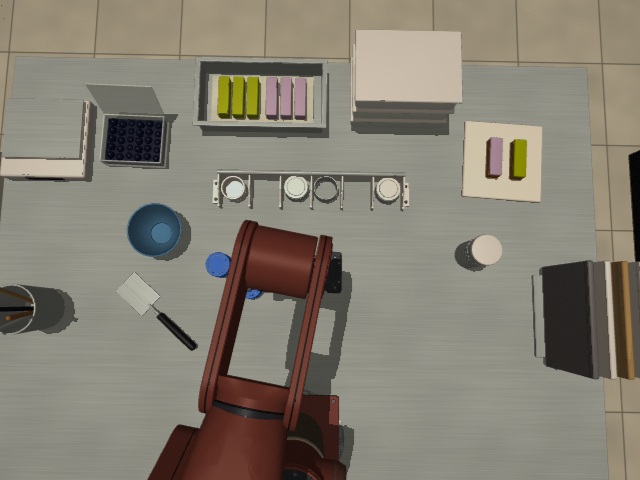

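Run:
```python
from h import *
t=cam("top");s=cam("scene")
im=cv2.imread("pics/t8.png");im0=cv2.imread("pics/top0.png")
sub=im[170:206,283:311].astype(int);m=(sub.min(2)>170).astype(np.uint8)
n,l,st,c=cv2.connectedComponentsWithStats(m);i=1+st[1:,4].argmax();q=c[i]+[283,170];print(st[i],q,"top pot",onz(t,*q,.04))
print("scene pot",onz(s,170+420/2.66,200+264/2.66,.04))
Z=lambda x,y:onz(t,190+x/3.3,150+y/3.3,.028)
print("bay3 y top",((Z(300,192)+Z(401,192))/2)[1],"rail x top",onz(t,190+350/3.3,150+74.5/3.3,.055)[0])
diff=cv2.absdiff(im,im0).max(2)
for n,(x,y,w,h) in dict(ramekin=(218,174,30,28),ring=(314,174,26,28),pot6=(374,174,30,28),bowl=(125,200,60,60),dred=(455,230,50,45),spat=(112,268,90,85)).items(): print(n,(diff[y:y+h,x:x+w]>40).sum())
```

```text
[  1   6  23  22 352] [295.20738636 186.39772727] top pot [0.60675756 0.00992541 0.04      ]
scene pot [0.60410417 0.01138277 0.04      ]
bay3 y top 0.006750337410086406 rail x top 0.6375414966395982
ramekin 0
ring 0
pot6 0
bowl 0
dred 0
spat 0
```

```bash
python3 -c "
from rig import robot
print(robot.hand_in())"
```

```text
the job is handed in; nothing more can be done
None
```

The pot is in the third bay, fully home against the rack's back, and the job is handed in at about 22 s of the 69 s allowed. No verdict is reported on hand-in.

**What I did:** I ran the closed fingertips along the rail from the first bay to the third; readings between slides were 6–11 N. I then slid the pot sideways in front of the third bay with the fingers opened 24 mm. From there I pushed it straight in until it met the back wall at about 8 N, then backed out and lifted clear.

**Last checks:**
- **Depth:** the pot's centre is at about rack x = +6 to +7 mm, against +6 mm for fully home.
- **Sideways:** the two fixed cameras disagree slightly. The top view puts it about 3 mm left of the bay's middle and the scene view about 1 mm right, both inside the 8 mm allowed.
- **Other things:** comparing the top view before and after, the ramekin, ring, racked pot, bowl, dredger and spatula show no change. I checked the blue look-alikes by eye only; they look undisturbed.
- **Calibration:** the top camera read positions 2–5 mm further right than the scene and wrist cameras. I therefore lined the pot up with the bay by offsets measured within each view.

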